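# Interlock three channel offcuts on the packing board

### The job

Pack the three aluminium channels on the grey board: first push the two that lie open side up together and up against the board's steel fence. Then stand the third on its edge in the trough of one of them, with its open side towards the other, let go of it, and tip it over so that it ends open side down with one flange in each trough, sitting flat, and all three roughly level at their ends. Leave the vials, stopper, puck and marker where they are.

Things in the scene. Friction and masses are not known exactly. Their poses are not given: they have to be found in the camera images.
- board: fixed grey packing board, 170 (x) x 240 (y) x 6 mm thick, lying on the bench; origin at the centre of its underside. A steel fence 10 mm thick runs along its -y side, its inner face at y = -110 mm, its top 26 mm above the bench; the other three sides are open. The two open-up channels lie on it across y, channel_a next to the fence.
- channel_a: plain aluminium C-channel lying open side up on the board, nearest the fence: 150 long (x) x 60 wide (y) x 32 mm high (z), web and both flanges 4 mm thick, about 0.2 kg, so its trough is 52 mm wide and 28 mm deep; origin at the centre of the 150x60x32 box. Starts with its middle 7 to 14 mm off the fence, turned up to 0.08 rad to the board.
- channel_b: identical aluminium C-channel lying open side up on the board on the far side of channel_a from the fence, about 25 to 50 mm away from it at the start, turned up to 0.18 rad to the board; origin at the centre of its box, x along it, z up out of its trough.
- channel_c: third identical channel, standing on edge on the bench (on one flange, web upright): 150 long (x) x 32 deep (y) x 60 mm tall (z) as it stands; origin at the centre of that box; +y points out of its open side, the web is the wall on the -y side. It may face any way round. Standing, it tips over towards its open side when its upper part leans about 37 degrees and then falls open side down; towards its web it falls at 18 degrees.
- vial: small vial, 28 mm across, 66 mm tall, standing on the bench just outside the fence near its +x end; origin under its centre; leave alone
- oil_vial: second small vial, 28 mm across, 66 mm tall, standing on the bench just outside the fence near its -x end; origin under its centre; leave alone
- stopper: red rubber stopper, 30 mm across, 27 mm tall, on the bench about 90 mm to the open side of channel_c; origin under its centre; leave alone
- puck: dark epoxy puck, 40 mm across, 22 mm tall, on the bench about 95 mm to the web side of channel_c; origin under its centre; leave alone
- marker_pen: black marker, 137 mm long, 17 mm thick, lying on the bench in the middle between the board and channel_c; leave alone

How it is judged:
By the outcome, as a careful person would: the job done as asked, in the order asked, and still so for the second after the job is handed in, with the robot touching nothing.
It also fails if it takes over 61 s, if anything falls off the work surface, if the arm or the gripper's body presses on something with over 40 N, if the wrist force passes 120 N, or if a joint passes its speed limit or range.

### The arm

A 6-joint arm with a two-finger parallel gripper is mounted at the origin on a cart in front of the work surface, level with it; the furniture and walls round the work are solid. World frame = base frame: x ahead of the robot, y to its left, z up, the work surface at z = 0. Lengths are in m, angles in degrees, forces in N, time in s.
With the tool pointing down it reaches from about 0.325 to 0.85 m from the base axis. Payload 15.5 kg.
Tool frame: the origin (TCP) lies midway between the tips of the shut fingers; the grasp point (between the pads) lies 19 mm behind it; z points along the fingers, y is the line along which they close (so a half turn about z gives the same grasp; the last joint's range is limited). The gripper opens to 91 mm and grips with 3 to 60 N. Pads are 32 mm wide; open, the fingers measure 118 mm over their backs; the gripper's body (76 mm by 178 mm) begins 60 mm behind the grasp point.
Start: joints at [-70.331, 28.281, 77.091, -0, 74.628, -5.472], TCP at [0.266, -0.566, 0.214] pointing down, gripper open.
Joint ranges: [-166.48, 166.48], [-47.26, 123.95], [12.59, 153.08], [-70.14, 250.14], [6.76, 159.57], [-176.63, 176.63]. Speed limits (degrees/s): [108.29, 108.29, 147.25, 172.46, 172.46, 172.46].

### API

Orientations are given as a 3x3 rotation matrix whose columns are the frame's x, y, z axes.
In Python, from bench import ctrl gives the robot as it stands. The module is installed in compiled form; this text tells all that it offers. Calls block until the motion is done:
- ctrl.goto(position, orientation): joint-space move of the TCP to a pose.
- ctrl.move_l(position, vel=0.15, ori=None, contact_N=None): straight line of the TCP; ori=None keeps the orientation; vel is the mean speed in m/s. With contact_N (N) it stops when the force on the tool has changed by that much, and returns True; else False.
- ctrl.movej(angles): joint-space move.
- ctrl.command_gripper(opening): opening from 0.0 (shut) to 1.0 (fully open); the grip force is fixed at half the most; returns when the fingers have stopped.
- ctrl.sleep(seconds).
- ctrl.ik(position, orientation): joint angles nearest the present ones, or None.
- ctrl.read_camera(name): name is "scene" or "side" or "wrist"; returns the picture (400x640x3 uint8, blue, green, red); there is no depth.
- ctrl.camera_params(name): a dict with "fx", "fy", "cx", "cy" (pixels), "pose" (4x4, takes a point from camera to world coordinates); the wrist camera has in their place "T_tool_cam" (4x4, takes a point from camera to tool coordinates, whose origin is the TCP and whose axes are the flange's). Camera axes: x right, y up, looking along -z (the intrinsics and any distortion apply to the point x, -y, -z); pixel columns grow to the right and rows downward; lengths in m; the calibration is good to about 2 mm. A picture is of the moment at which its call begins: read the wrist's pose just before it. camera_params takes no time and is no camera call.
A pose or a line that the arm cannot do raises ctrl.MotionError and nothing moves.
- ctrl.sign_off(): hands the job in; it is judged then, once.
Readings, each from a call of its own:
- ctrl.current_t(): time.
- ctrl.current_q(): joint angles.
- ctrl.current_dq(): joint speeds.
- ctrl.current_effort(): joint torques, N m.
- ctrl.current_tool_pos(): TCP position.
- ctrl.current_eef_rot(): TCP orientation.
- ctrl.current_contact_force(): force on the tool from outside, world axes, zero at the start.
- ctrl.current_wrist_torque(): the same for the moment, N m.
- ctrl.current_grip_width(): opening from 0.0 (shut) to 1.0 (fully open).
- ctrl.current_grasp_force(): force on a finger pad.
Only numpy, scipy, OpenCV 4.12 (cv2) and the standard library are available. Lean on these libraries where they do the work, as an engineer would, in place of code of your own. Each camera call takes 0.05 s, during which the arm holds its last target. There are 200 camera calls.

## Working session

There is one attempt and no reset: what is moved stays moved. The work goes in short steps, each a Python script; the robot and the scene stay as the last script left them, time stands still between calls to the robot, and variables do not carry over. Pictures are saved under pics/ and viewed, at most 10 in all, crops included, and the job is handed in when it is done.

```bash
mkdir -p pics; python3 - <<'E'
from bench import ctrl
import cv2,numpy as np
np.set_printoptions(precision=4,suppress=True)
print(ctrl.current_t())
for n in("scene","side","wrist"):
    cv2.imwrite(f"pics/{n}0.png",ctrl.read_camera(n))
    print(n,ctrl.camera_params(n))
print(ctrl.current_eef_rot())
E
```

```text
0.0
scene {'fx': 440.2213770890212, 'fy': 440.2213770890212, 'cx': 323.9287100312953, 'cy': 197.42727239034258, 'pose': array([[ 0.8911,  0.2897, -0.3493,  0.1201],
       [-0.4533,  0.5323, -0.715 , -0.8617],
       [-0.0212,  0.7955,  0.6056,  0.7171],
       [ 0.    ,  0.    ,  0.    ,  1.    ]])}
side {'fx': 399.5634632442748, 'fy': 399.5634632442748, 'cx': 322.8092445490596, 'cy': 198.51680142651801, 'pose': array([[-0.9997, -0.0193,  0.0161,  0.5481],
       [ 0.0239, -0.5387,  0.8421,  0.8363],
       [-0.0076,  0.8423,  0.539 ,  0.6272],
       [ 0.    ,  0.    ,  0.    ,  1.    ]])}
wrist {'fx': 322.4073018367799, 'fy': 322.4073018367799, 'cx': 313.42270465097585, 'cy': 196.9780537214473, 'T_tool_cam': array([[-0.0005,  0.9585,  0.2851,  0.0807],
       [ 1.    ,  0.0003,  0.0009,  0.0003],
       [ 0.0008,  0.2851, -0.9585, -0.1722],
       [ 0.    ,  0.    ,  0.    ,  1.    ]])}
[[ 0.9053  0.4249 -0.0003]
 [ 0.4249 -0.9053  0.0008]
 [ 0.0001 -0.0009 -1.    ]]
```

View pics/scene0.png

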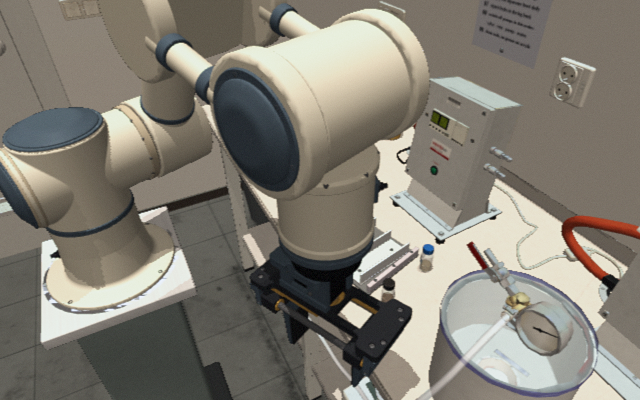

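View pics/side0.png

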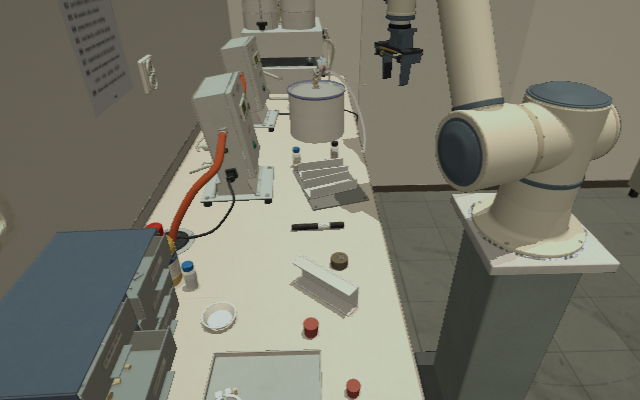

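The side view shows the two open channels on the board around (330,180), with the vials behind the fence at (296,157) and (334,150). The marker is at (318,226), the puck at (339,261), channel_c at (325,285) with its open side apparently towards the puck or the stopper, and the stopper at (311,326).

```bash
cat > h.py <<'E'
from bench import ctrl
import cv2,numpy as np
np.set_printoptions(precision=4,suppress=True)
def rot(psi):  # tool down, closing axis (tool y) heading psi deg in world xy
    c,s=np.cos(np.radians(psi)),np.sin(np.radians(psi))
    y=np.array([c,s,0]);z=np.array([0,0,-1.]);return np.column_stack([np.cross(y,z),y,z])
def campose(n):
    p=ctrl.camera_params(n)
    if n!="wrist": return p,p["pose"]
    T=np.eye(4);T[:3,:3]=ctrl.current_eef_rot();T[:3,3]=ctrl.current_tool_pos()
    return p,T@p["T_tool_cam"]
def unproj(p,T,uv,z):
    d=T[:3,:3]@np.array([(uv[0]-p["cx"])/p["fx"],-(uv[1]-p["cy"])/p["fy"],-1])
    return T[:3,3]+d*(z-T[2,3])/d[2]
def proj(p,T,X):
    c=np.linalg.inv(T)@np.append(X,1)
    return np.array([p["cx"]-p["fx"]*c[0]/c[2],p["cy"]+p["fy"]*c[1]/c[2]])
def snap(name,f):
    p,T=campose(name);im=ctrl.read_camera(name)
    cv2.imwrite(f"pics/{f}.png",im);np.savez(f"pics/{f}.npz",T=T);return im
E
python3 - <<'E'
from h import *
p,T=campose("side")
for n,uv,z in[("vial",(296,163),0),("oil",(334,157),0),("bd",(306,208),0.006),("bd2",(367,195),.006),("mk",(318,226),.008),("puck",(339,261),.02),("c1",(293,262),.06),("c2",(357,291),.06),("stop",(311,322),.027)]:
    print(n,unproj(p,T,uv,z))
im=cv2.imread("pics/side0.png")
a=cv2.resize(im[130:220,270:400],None,fx=5,fy=5,interpolation=2)[:,:]
b=cv2.resize(im[240:340,270:400],None,fx=5,fy=5,interpolation=2)
cv2.imwrite("pics/crop.png",cv2.resize(np.vstack([a,b]),None,fx=.63,fy=.63))
E
```

```text
vial [ 0.6147 -0.3699  0.    ]
oil [ 0.4841 -0.4098  0.    ]
bd [ 0.5775 -0.087   0.006 ]
bd2 [ 0.4001 -0.1487  0.006 ]
mk [0.5452 0.0008 0.008 ]
puck [0.4996 0.1514 0.02  ]
c1 [0.6    0.1965 0.06  ]
c2 [0.473  0.2839 0.06  ]
stop [0.5627 0.3283 0.027 ]
```

```bash
python3 - <<'E'
from h import *
ctrl.goto([.51,-.22,.27],rot(-71)); snap("wrist","w1")
print(ctrl.current_t(),ctrl.current_q())
ctrl.goto([.53,.22,.27],rot(-55)); snap("wrist","w2")
print(ctrl.current_t(),ctrl.current_q())
E
```

```text
1.775 [-29.5853  19.7139  82.4016  -0.0089  77.8954  41.4789]
3.4417 [16.4772 21.266  79.9    -0.0101 78.8348 71.5649]
```

View pics/w1.png

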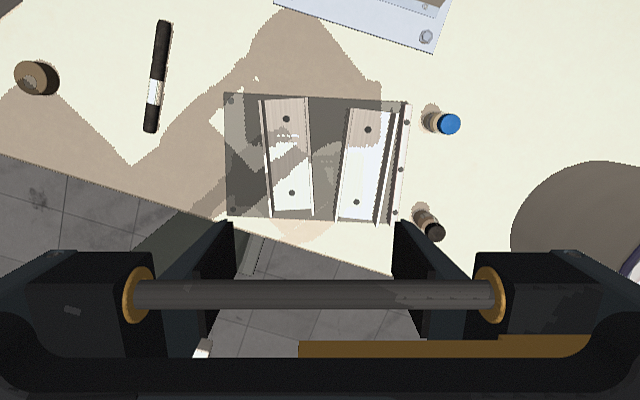

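View pics/w2.png

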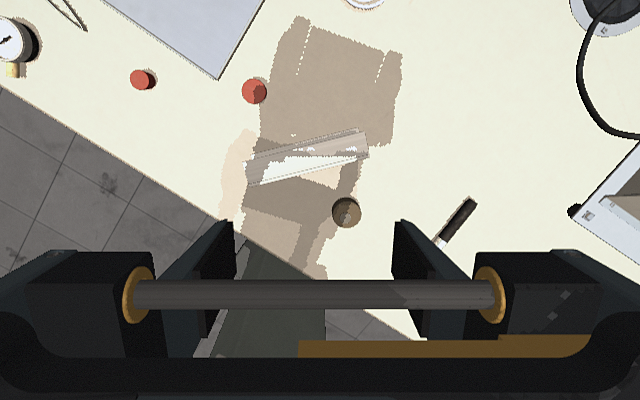

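The first wrist view shows the board spanning about (224,92) to (410,225). Channel b is at about (287,155), channel a at about (363,165), and the fence on the right at about (400,160). The second shows channel_c from (247,165) to (368,150), with the stopper above it at (254,91) and the puck below at (346,212). I'll zoom in on both.

```bash
python3 - <<'E'
import cv2,numpy as np
a=cv2.imread("pics/w1.png")[85:235,215:415];b=cv2.imread("pics/w2.png")[110:210,215:415]
a=cv2.resize(a,None,fx=4,fy=4,interpolation=cv2.INTER_CUBIC)
b=cv2.resize(b,None,fx=4,fy=4,interpolation=cv2.INTER_CUBIC)
for im in(a,):
  for i in range(0,200,25): cv2.line(im,(i*4,0),(i*4,8),(0,0,255),1)
  for i in range(0,150,25): cv2.line(im,(0,i*4),(8,i*4),(0,0,255),1)
cv2.imwrite("pics/c1.png",a);cv2.imwrite("pics/c2.png",b)
E
```

```text
(no output)
```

View pics/c1.png

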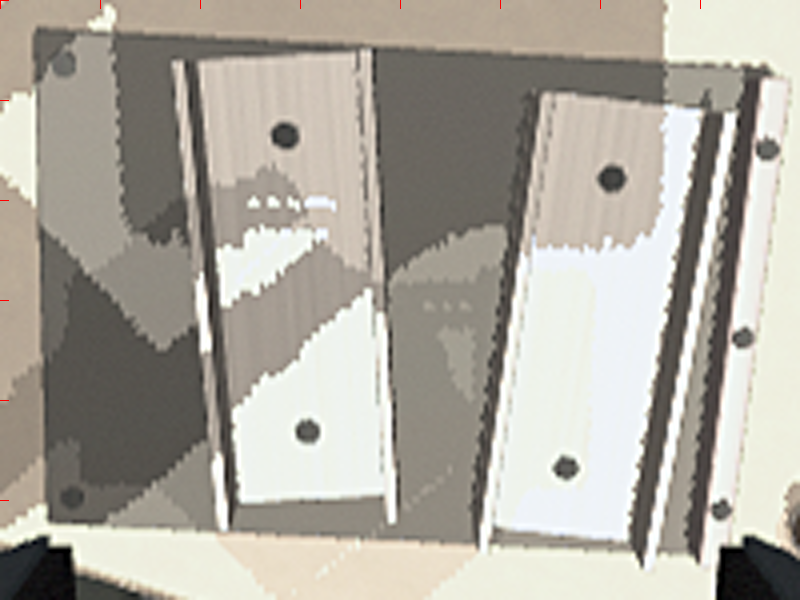

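View pics/c2.png

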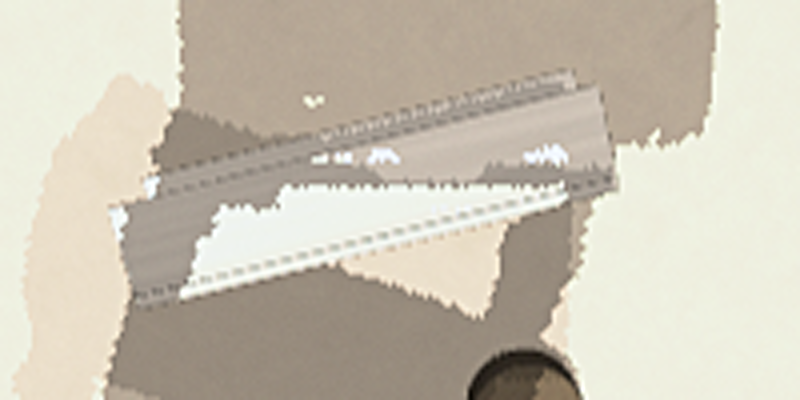

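```bash
python3 - <<'E'
from h import *
p=ctrl.camera_params("wrist")
T1=np.load("pics/w1.npz")["T"];T2=np.load("pics/w2.npz")["T"]
def U(T,o,c,z): return unproj(p,T,(o[0]+(c[0]+.5)/4-.5,o[1]+(c[1]+.5)/4-.5),z)[:2]
ang=lambda v:np.degrees(np.arctan2(v[1],v[0]))
def rep(n,q,T,o,z): # corners: topleft, topright, botright, botleft
    q=[U(T,o,c,z) for c in q]; d1=q[0]-q[3];d2=q[1]-q[2]
    print(n,"ctr",np.mean(q,0),"L-edge ang",ang(d1),ang(d2),"len",np.linalg.norm(d1),np.linalg.norm(d2),"w",np.linalg.norm(q[0]-q[1]),np.linalg.norm(q[2]-q[3]),"wang",ang(q[1]-q[0]))
o=(215,85)
rep("a",[(538,92),(738,115),(652,568),(478,552)],T1,o,.038)
rep("b",[(173,62),(373,50),(395,522),(217,528)],T1,o,.038)
rep("c",[(115,207),(600,85),(615,187),(135,303)],T2,(215,110),.06)
A=U(T1,o,(37,30),.006);B=U(T1,o,(48,520),.006);print("board +y edge",A,B,ang(A-B),np.linalg.norm(A-B))
C=U(T1,o,(757,75),.026);D=U(T1,o,(695,560),.026);E=U(T1,o,(788,78),.026);print("fence inner",C,D,ang(C-D),np.linalg.norm(C-D),np.linalg.norm(E-C))
h=[U(T1,o,c,.026) for c in[(767,149),(742,338),(721,510)]];print("holes",h,ang(h[0]-h[2]))
n=lambda u:np.array([-np.sin(u),np.cos(u)])
u=np.radians(ang(A-B));print("dist edge->fence", (A+B)/2@n(u)-(C+D)/2@n(u))
E
```

```text
a ctr [ 0.5268 -0.284 ] L-edge ang 13.008996555675338 12.081811425366455 len 0.14924648146618313 0.1485133175296545 w 0.06125868854389821 0.05885513131377352 wang -77.37301893643287
b ctr [ 0.5073 -0.1866] L-edge ang 21.758565476311325 21.442290846844507 len 0.14879288251232373 0.1500584232988264 w 0.060135221994591356 0.05931031376785776 wang -67.79123220866818
c ctr [0.5368 0.2352] L-edge ang 43.11563773780258 45.927797368864155 len 0.02997673541659251 0.030453946797019786 w 0.1480020771281403 0.14944483612271098 wang -41.04918923620644
board +y edge [ 0.559  -0.0821] [ 0.3978 -0.1275] 15.741677931629306 0.1674678008060472
fence inner [ 0.6198 -0.3015] [ 0.4648 -0.3457] 15.895300053354507 0.16109169995926126 0.009718963095586114
holes [array([ 0.6002, -0.3135]), array([ 0.5419, -0.3301]), array([ 0.4846, -0.347 ])] 16.165531271443356
dist edge->fence 0.22794999622415432
```

```bash
cat >> h.py <<'E'
TH=15.9;BC=np.array([.5113,-.2202])
def bd(x,y,z):
    t=np.radians(TH);u=np.array([np.cos(t),np.sin(t)]);v=np.array([-u[1],u[0]])
    return np.append(BC+x*u+y*v,z)
def tob(P):
    t=np.radians(TH);u=np.array([np.cos(t),np.sin(t)]);v=np.array([-u[1],u[0]])
    d=np.array(P)[:2]-BC;return np.array([d@u,d@v])
E
python3 - <<'E'
from h import *
R=rot(TH)
ctrl.goto(bd(0,.108,.12),R)
ctrl.move_l(bd(0,.108,.015),.12)
print(ctrl.current_t(),ctrl.current_contact_force())
print(ctrl.move_l(bd(0,.045,.015),.07,contact_N=12))
print(tob(ctrl.current_tool_pos()))
print(ctrl.move_l(bd(0,.015,.015),.03,contact_N=12))
print(tob(ctrl.current_tool_pos()),ctrl.current_contact_force(),ctrl.current_t())
ctrl.move_l(bd(0,.04,.015),.1)
ctrl.move_l(bd(0,.04,.15),.2)
ctrl.goto(bd(0,0,.27),rot(TH-90)); snap("wrist","w3")
print(ctrl.current_t())
im=cv2.imread("pics/w3.png")
cv2.imwrite("pics/c3.png",cv2.resize(im[85:235,215:415],None,fx=4,fy=4,interpolation=cv2.INTER_CUBIC))
E
```

```text
6.1833 [-0.3748  0.4895 -0.0406]
False
[0.     0.0451]
True
[-0.0005  0.0287] [-1.014   2.6699  2.7563] 7.8667
10.4083
```

View pics/c3.png

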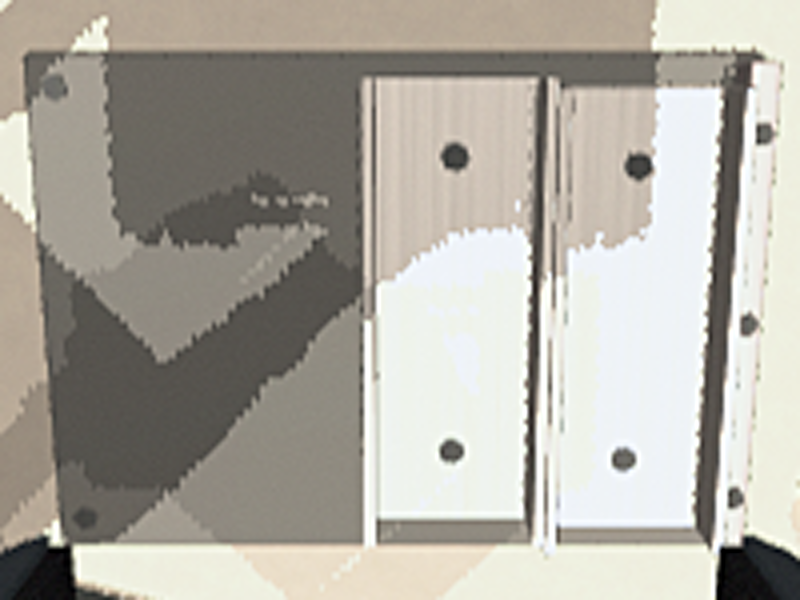

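The channels now lie side by side, with the seam at about column 549 and a against the fence. Their end offset is about 3 mm (rows 78 and 87 in the crop). I'll compute the seam position and go for channel_c.

```bash
python3 - <<'E'
from h import *
p=ctrl.camera_params("wrist");T=np.load("pics/w3.npz")["T"]
def U(c,z): return tob(unproj(p,T,(215+(c[0]+.5)/4-.5,85+(c[1]+.5)/4-.5),z))
for n,c,z in[("bL top",(362,78),.038),("bL bot",(365,546),.038),("seam top",(550,76),.038),("seam bot",(543,551),.038),("hole b",(455,156),.01),("hole b2",(451,451),.01),("hole a",(638,166),.01),("hole a2",(623,459),.01),("aR top",(752,86),.038),("fence hole",(748,324),.026),("board TL",(25,53),.006),("board BL",(62,543),.006)]: print(n,U(c,z))
# go above C and look
ctrl.goto([.5368,.2352,.17],rot(49)); im=snap("wrist","w4")
print(ctrl.current_t(),ctrl.current_q())
E
```

```text
bL top [0.0767 0.0105]
bL bot [-0.0734  0.0105]
seam top [ 0.0774 -0.0459]
seam bot [-0.0751 -0.049 ]
hole b [ 0.052 -0.019]
hole b2 [-0.0487 -0.019 ]
hole a [ 0.0489 -0.0789]
hole a2 [-0.0515 -0.0792]
aR top [ 0.0745 -0.1068]
fence hole [-0.0005 -0.1147]
board TL [0.0841 0.1202]
board BL [-0.0847  0.1205]
12.1667 [ 17.7426  27.7533  85.8338  -0.0092  66.391  -31.1445]
```

View pics/w4.png

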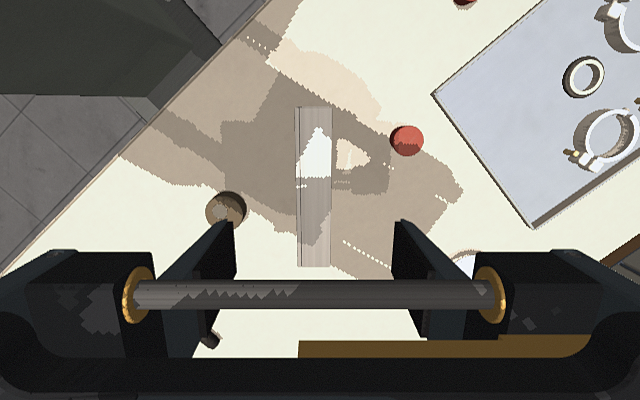

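Channel_c is upright in the image. Its top face spans columns 296–332 and rows 108–266, between the puck at (226,207) and the stopper at (406,141).

```bash
python3 - <<'E'
from h import *
p=ctrl.camera_params("wrist");T=np.load("pics/w4.npz")["T"]
q=[unproj(p,T,c,.06)[:2] for c in[(295.5,107.5),(332,107.5),(332,266),(298,266)]]
ang=lambda v:np.degrees(np.arctan2(v[1],v[0]))
c=np.mean(q,0);print(c,[np.linalg.norm(q[i]-q[i-1]) for i in range(4)],ang(q[0]-q[3])+90,ang(q[1]-q[2])+90)
a=(ang(q[0]-q[3])+ang(q[1]-q[2]))/2
psi=a+180 if 0 else a+90
psi=(psi-49+90)%180-90+49;print(psi)
assert np.hypot(*(c-[.5368,.2352]))<.012 and abs(psi-49)<4
R=rot(psi)
ctrl.goto([*c,.12],R); ctrl.move_l([*c,.036],.1,contact_N=8)
print(ctrl.current_tool_pos())
ctrl.command_gripper(0.25);print(ctrl.current_grip_width()*91,ctrl.current_grasp_force())
ctrl.move_l([*c,.18],.15)
print(ctrl.current_t(),ctrl.current_grip_width()*91,ctrl.current_grasp_force(),ctrl.current_contact_force())
X=bd(0,-.017,.16);print(ctrl.ik(X,rot(TH-90)))
E
```

```text
[0.5368 0.2357] [np.float64(0.1491291290782915), np.float64(0.030813286794656423), np.float64(0.1491683166209783), np.float64(0.03319534861205519)] 228.896141549543 229.81112814313772
49.353634846340356
[0.5372 0.2359 0.0367]
31.707756722883076 29.927474856376648
15.5167 31.233877504905703 29.92655575275421 [-0.3365  0.7243 -3.1908]
[-30.6573  27.0615  89.1186  -0.      63.8199  43.4427]
```

```bash
python3 - <<'E'
from h import *
R=rot(TH-90)
ctrl.goto(bd(0,-.017,.16),R)
ctrl.move_l(bd(0,-.017,.054),.12)
hit=ctrl.move_l(bd(0,-.017,.042),.02,contact_N=5)
P=ctrl.current_tool_pos();print(hit,tob(P),P[2],ctrl.current_contact_force(),ctrl.current_t())
if hit and .043<P[2]<.051:
    ctrl.command_gripper(1.0);ctrl.sleep(.2)
    ctrl.move_l(bd(0,-.017,.20),.15); snap("wrist","w5"); print(ctrl.current_t())
E
```

```text
True [ 0.0001 -0.0167] 0.04531680644052338 [1.0552 2.4568 3.0872] 18.7417
21.175
```

```bash
python3 - <<'E'
import cv2
im=cv2.imread("pics/w5.png");cv2.imwrite("pics/c5.png",cv2.resize(im[60:260,190:450],None,fx=3,fy=3,interpolation=2))
E
```

```text
(no output)
```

View pics/c5.png

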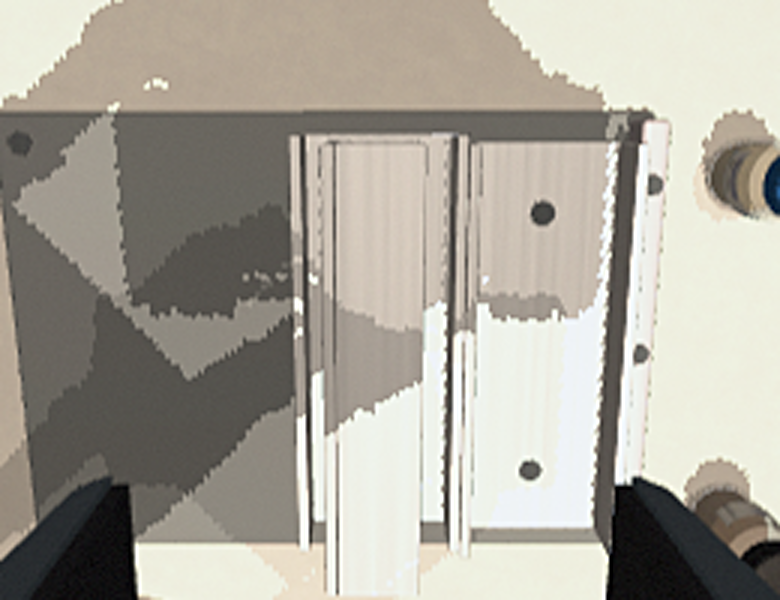

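Channel_c stands square in b's trough (columns 330–425 of the crop), released and with its open side towards a. Now I'll tip it with the two open fingertips.

```bash
python3 - <<'E'
from h import *
p=ctrl.camera_params("wrist");T=np.load("pics/w5.npz")["T"]
print("c ends x",tob(unproj(p,T,(315,107),.07)),tob(unproj(p,T,(315,258),.07)))
R=rot(TH)
ctrl.goto(bd(0,.06,.16),R)
ctrl.move_l(bd(0,.055,.062),.12)
f0=ctrl.current_contact_force()
ctrl.move_l(bd(0,.018,.062),.08,contact_N=6);print(tob(ctrl.current_tool_pos()),ctrl.current_t())
for y in(.012,.005,-.002,-.009,-.016,-.022,-.027):
    h=ctrl.move_l(bd(0,y,.062),.06,contact_N=15);print(h,tob(ctrl.current_tool_pos()),ctrl.current_contact_force()-f0)
    if h:break
ctrl.sleep(.3)
ctrl.move_l(bd(0,0,.15),.15)
ctrl.goto(bd(0,0,.25),rot(TH-90));snap("wrist","w6");print(ctrl.current_t())
im=cv2.imread("pics/w6.png");cv2.imwrite("pics/c6.png",cv2.resize(im[60:260,190:450],None,fx=3,fy=3,interpolation=2))
E
```

```text
c ends x [ 0.075 -0.018] [-0.0754 -0.0181]
[-0.0002  0.0179] 24.125
False [-0.      0.0119] [-0.4397  1.6329 -1.0065]
False [0.0001 0.0047] [-0.4031  1.3266 -1.5644]
False [ 0.0001 -0.0024] [-1.1725  0.3294 -0.4272]
False [ 0.0001 -0.0095] [ 0.0908  0.698  -0.4627]
False [ 0.     -0.0164] [-0.0055  0.8571 -0.1355]
False [ 0.     -0.0224] [-0.2392  0.6816 -0.7729]
False [ 0.     -0.0273] [-0.2639  0.7556 -1.1915]
28.5167
```

View pics/c6.png

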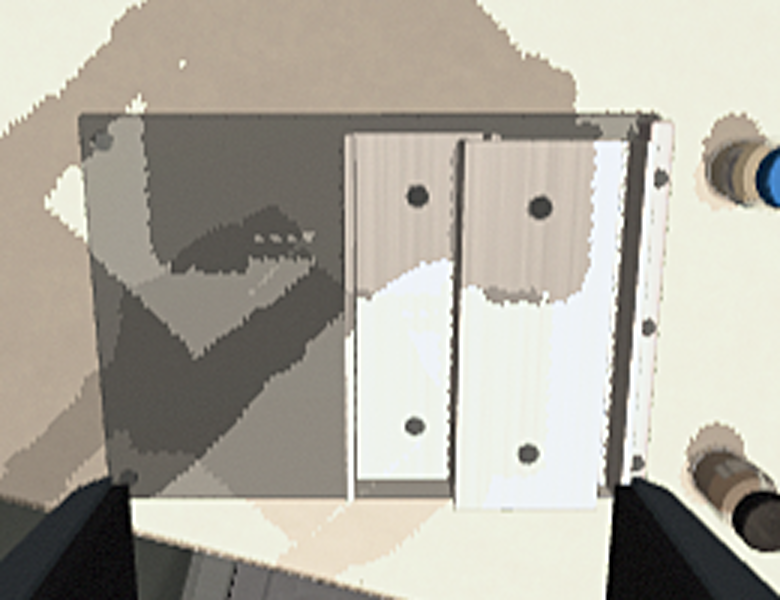

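```bash
python3 - <<'E'
from h import *
p=ctrl.camera_params("wrist");T=np.load("pics/w6.npz")["T"]
U=lambda c,z:tob(unproj(p,T,(190+(c[0]+.5)/3-.5,60+(c[1]+.5)/3-.5),z))
for n,c,z in[("cL top",(464,140),.042),("cL bot",(456,509),.042),("hole",(540,207),.042),("hole2",(528,453),.042),("bL",(346,134),.038),("bLb",(350,499),.038),("bhole",(418,196),.01),("bhole2",(415,426),.01)]: print(n,U(c,z))
im=cv2.imread("pics/w6.png").astype(int)
for r in(145,170,200): print(r,im[r,335:420].sum(1)//3)
E
```

```text
cL top [ 0.0747 -0.0348]
cL bot [-0.0753 -0.0356]
hole [ 0.0499 -0.0647]
hole2 [-0.0503 -0.0648]
bL [0.0768 0.0099]
bLb [-0.0724  0.0092]
bhole [ 0.0517 -0.0192]
bhole2 [-0.0486 -0.0193]
145 [193 189 186 190 196 175 111  70  73 200 194 184 195 198 197 197 197 191
 191 190 192 195 193 192 194 192 191 191 190 198 193 188 192 193 193 192
 184 188 189 189 190 194 193 194 192 183 193 194 190 191 189 231 248 243
 242 243 243 243 243 243 243 254  78  74  80  81  75  84 253 249 243 227
 239 237 235 229 204 237 233 233 233 233 234 233 233]
170 [238 239 239 241 248 255  51  75 244 246 236 239 239 240 239 239 239 237
 238 239 239 240 238 239 239 237 238 239 240 239 237 238 239 238 238 236
 238 238 238 243 242 243 242 242 242 243 242 243 243 241 242 242 242 242
 242 243 243 245 231 216  92  77  83  85  75  86 253 252 254  73  96  99
 100 177 214 238 234 234 234 234 233 233 234 233 233]
200 [239 240 242 249 135  66  69 212 250 238 238 239 239 240 239 237 237 238
 237 239 238 239 239 238 237 238 239 239 236 236 237 238 238 235 238 239
 238 243 243 243 242 242 242 243 242 243 243 241 242 243 242 241 242 242
 243 242 252 255  81  79  86  83  76  93 255 247 238 239 239 237 236 211
 236 234 233 234 233 233 234 235 233 232 233 234 234]
```

```bash
python3 - <<'E'
from h import *
p=ctrl.camera_params("wrist");T=np.load("pics/w6.npz")["T"]
for r,l,rt in((170,342,394.5),(145,343.5,397),(200,341.5,392)):
    a=tob(unproj(p,T,(l,r),.042));b=tob(unproj(p,T,(rt,r),.042));print(a,b,a[1]-b[1])
w=a[1]-b[1]
if .056<w<.0635: ctrl.sleep(.3);print(ctrl.current_t(),ctrl.sign_off())
E
```

```text
[ 0.0012 -0.034 ] [ 0.0013 -0.0969] 0.0629014645589125
[ 0.031 -0.035] [ 0.0311 -0.0977] 0.06268431785772324
[-0.0364 -0.0344] [-0.0364 -0.0966] 0.06218959615779046
the job is handed in; nothing more can be done
28.8167 None
```

The job is handed in at 28.8 s: channels a and b are pushed together against the fence, and channel_c was stood in b's trough, released and tipped open side down with one flange in each trough, sitting flat as measured from the last image, all ends level within about 3 mm.

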